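# Ease the dry case's lid shut on a finger

### The arm

A 6-joint arm with a two-finger parallel gripper is mounted at the origin on a cart in front of the work surface, level with it; the furniture and walls round the work are solid. World frame = base frame: x ahead of the robot, y to its left, z up, the work surface at z = 0. Lengths are in m, angles in rad, forces in N, time in s.
With the tool pointing down it reaches from about 0.375 to 0.975 m from the base axis. Payload 3.8 kg.
Tool frame: the origin (TCP) lies where the fingers leave the gripper's body, on its centre line; the fingertips stand 73 mm ahead of it and the grasp point (between the pads) lies 54 mm ahead of it (nose_length is the distance from the TCP to the fingertips, in m); z points along the fingers, y is the line along which they close (so a half turn about z gives the same grasp; the last joint's range is limited). The gripper opens to 85 mm and grips with 20 to 120 N. Pads are 22 mm wide; open, the fingers measure 114 mm over their backs; the gripper's body (76 mm by 85 mm) begins 54 mm behind the grasp point. The pads swing forward as they close: fully open they stand 13 mm farther back than shut.
Start: joints at [-1.231, 0.264, 1.604, -0, 1.274, -0.037], TCP at [0.248, -0.628, 0.304] pointing down, gripper open.
Joint ranges: [-2.63, 2.63], [-0.94, 2.18], [0.31, 2.57], [-1.31, 4.45], [0, 2.66], [-2.55, 2.55]. Speed limits (rad/s): [2.57, 2.57, 3.14, 3.14, 3.14, 3.14].

### API

Orientations are given as a rotation vector (axis times angle).
In Python, from workcell import read_state, read_camera, calibration, finish_job, look_for, cut_out, tip_of, nose_length gives the robot as it stands.
- The arm moves only by the tool step_arm, never from a script. Its argument "targets" is a list of rows, each a list of 3 entries, a list of its own where there are three numbers: the turn, a rotation vector about the tool's x, y, z in rad, then the shift along the tool's x, y, z in mm, then the finger opening in mm, from 0 to 85.4. In form: [[[ax, ay, az], [x, y, z], grip], ...]. A call has 1 to 5 rows; each row shifts and turns the commanded pose from where the row before left it, along the tool's axes as they then stand; what a row does not reach is not made up. A row lasts 1/12 s, in which the tool goes at most 41.7 mm and 7.16 degrees, less where a joint would pass 70% of its speed; a pose out of reach is approached as far as the arm can. A call with a gripper value outside its range is refused whole. The fingers move at their own pace and stop on an object; "grip_force" is the grip in N (left out, the last holds). Time passes only in rows, so rows that do not move let the fingers close. It gives the time, the measured TCP pose, the force, the opening and the grip force at its end, in the units of the state.
- read_state(): the state, without advancing time (a new reading comes with each control period).
- read_camera(name): name is "side" or "top" or "wrist"; returns the picture (420x560x3 uint8, red, green, blue); there is no depth.
- calibration(name): a dict with "camera_matrix" (3x3 intrinsics, pixels), "R" (3x3) and "t" (3): a world point X has camera coordinates R X + t. Camera axes: x right, y down, z forward; pixel columns grow to the right and rows downward; lengths in m; the calibration is good to about 2 mm. A picture is of the moment at which its call begins: read the wrist's pose just before it. calibration takes no time and is no camera call; for the wrist camera it gives the pose at the moment of the call.
- finish_job(): hands the job in; it is judged then, once.
Trained networks look in the newest picture that a camera, given by its name, has taken for a name from the list of things; names that differ only in an ending like _2 or _b are one class to them, and where a whole thing is asked for, a point or a joint stands for the part that bears it (a point fixed in the world has none). Each returns a list of dicts, best first, with "score" (0 to 1); they miss things now and then, are a little off and sometimes report something else, mostly with a low value. They report only what shows in the picture. A call takes as long as a camera call. They do not tell look-alikes from the thing itself.
- look_for(camera, query): "extent" ([left, top, right, bottom] in pixels, round what is visible of it).
- cut_out(camera, query): "region" (420x560 bool, what is visible of it) and "extent" ([left, top, right, bottom] in pixels, round what is visible of it).
- tip_of(camera, query): "at" ([row, column] in pixels: a listed point, or the origin of a listed thing).
The state is a dict: "time": time; "q": joint angles; "joint_vel": joint speeds; "joint_torque": joint torques, N m; "tool_pos": TCP position; "tcp_rot": TCP orientation; "wrist_force": force on the tool from outside, world axes, zero at the start; "torque": the same for the moment, N m; "width": opening from 0.0 (shut) to 1.0 (fully open); "grip_force": force on a finger pad.
Only numpy, scipy, OpenCV 4.12 (cv2) and the standard library are available. Lean on these libraries where they do the work, as an engineer would, in place of code of your own. Each camera call takes 0.05 s, during which the arm holds its last target. There are 200 camera calls.

### The job

The grey dry-storage case stands open with its blue lid leaning back on its stop. Tip the lid forward past upright, catch it on a finger as it starts to fall, and lower it gently on that finger until it is fully shut; it must never drop or slam, since the crystal plate inside is fragile. Use only the fingertips or the sides of the fingers: do not pinch the lid or press hard on it, leave everything else where it is, and finish with the hand clear.

Things in the scene. Friction and masses are not known exactly. Their poses are not given: they have to be found in the camera images.
- case: Small grey dry-storage case, fixed to the worktop, open on top under its hinged lid. Footprint 100 (its x) by 160 mm (its y), rim 85 mm above the worktop. Origin: centre of the underside, on the worktop. Its x axis points from the front wall (dial) to the hinge wall, z up.
- lid (a joint): Lid angle about the hinge on top of the case's back wall, rad. 0 = shut on the rim, 1.57 = upright, grows as it opens; starts leaning back on its stop at 1.82. The hinge is loose, lightly damped, and the lid never stays by itself: past upright to the front it falls shut in about a second, behind upright it falls back onto the stop.
- hinge_mid (a point): Middle of the hinge line, on the lid's underside, with the lid's axes; 50 mm behind the case centre, 86 mm above the worktop. The blue lid with a clear window (0.22 to 0.3 kg, 160 wide, 8 mm thick) runs from here along its own -x for 100 mm; its z points out of its top face.
- lip_edge (a point): Middle of the free edge of the lid's lip, on the underside, 125 mm from the hinge line; same axes. The lip is 80 mm wide and 8 thick, in the middle of the lid; when shut it overhangs the case front by 25 mm, with free space under it down to the worktop. Held up near level, it weighs about 1.3 N on a finger.
- crystal_plate: Round steel crystal plate, 69 mm across, 12 tall, lying inside the case; leave it. Origin: centre of the underside.
- dry_vial: Glass vial with a white cap, 25 mm across, 50 tall, standing inside the case; leave it. Origin: centre of the underside.
- jar: Amber jar with a black cap, 62 mm across, 94 mm tall, a bystander. Origin: centre of the underside.
- bottle: White squeeze wash bottle with red cap and bent spout, 67x111 mm, 182 mm tall, a bystander. Origin: centre of the underside.
- timer: White bench timer with yellow keys, 58x66x22 mm, a bystander. Origin: centre of the underside.
- blue_vial: Glass vial with a blue cap, 25 mm across, 50 mm tall, a bystander. Origin: centre of the underside.
- tweezers: Steel tweezers lying flat, 124 mm long, a bystander. Origin: centre of the underside.
- plunger: Steel die plunger, 33 mm across, 52 mm tall, a bystander. Origin: centre of the underside.
Things that resemble listed ones, but are neither listed nor needed, are in the scene too. There is more than one size of the case; the job needs the largest.

How it is judged:
By the outcome, as a careful person would: the job done as asked, in the order asked, and still so for the second after the job is handed in, with the robot touching nothing.
It also fails if it takes over 42 s, if anything falls off the work surface, if the arm or the gripper's body presses on something with over 40 N, if the wrist force passes 120 N, or if a joint passes its speed limit or range.

## Working session

There is one attempt and no reset: what is moved stays moved. The work goes in short steps, Python scripts to look and compute and a tool call to move; the robot and the scene stay as the last step left them, time stands still between calls to the robot, and variables do not carry over. Pictures are saved under pics/ and viewed, at most 10 in all, crops included, and the job is handed in when it is done.

Besides the shell and the picture viewer there is one more tool, called after "Request:" by a JSON object that holds its "api" and its "payload". step_arm: Moves the arm, as the interface text tells. Its arguments: {"type":"object","properties":{"targets":{"type":"array","items":{"type":"array"}},"grip_force":{"type":"number"}},"required":["targets"]}

```bash
mkdir -p pics; ls; cat > h.py <<'E'
import numpy as np, cv2
from workcell import *
def P(cam):
    c=calibration(cam); return np.array(c["camera_matrix"]),np.array(c["R"]),np.array(c["t"])
def ray(cam,u,v,z):
    K,R,t=P(cam); d=R.T@np.linalg.inv(K)@[u,v,1]; o=-R.T@t
    return o+d*(z-o[2])/d[2]
def proj(cam,X):
    K,R,t=P(cam); p=K@(R@np.asarray(X)+t); return p[:2]/p[2]
E
python3 - <<'E'
from h import *
a=read_camera("side");b=read_camera("top")
cv2.imwrite("pics/side.png",a[...,::-1]);cv2.imwrite("pics/top.png",b[...,::-1])
for c in("side","top"):
    for q in("case","lid","hinge_mid","lip_edge"):
        f=tip_of if q in("hinge_mid","lip_edge","case") else look_for
        print(c,q,[(round(d["score"],2),np.round(d.get("at",d.get("extent")))) for d in f(c,q)][:4])
    print(look_for(c,"case")); K,R,t=P(c);print(-R.T@t)
s=read_state();print(s, nose_length)
E
```

```text
pics
side case [(0.72, array([206., 348.])), (0.64, array([197., 390.]))]
side lid [(0.75, array([341., 148., 380., 190.]))]
side hinge_mid [(0.93, array([183., 355.])), (0.8, array([179., 394.])), (0.7, array([152., 364.]))]
side lip_edge [(0.75, array([152., 365.])), (0.65, array([186., 385.])), (0.37, array([248., 209.])), (0.16, array([206., 345.]))]
[{'extent': [373.6, 177.1, 404.3, 201.8], 'score': 0.78}, {'extent': [321.9, 146.9, 379.2, 215.2], 'score': 0.66}, {'extent': [115.5, 188.8, 142.0, 233.8], 'score': 0.32}]
[-0.97864295  0.40856904  0.93069939]
top case [(0.82, array([191., 319.])), (0.8, array([198., 375.])), (0.55, array([182., 428.]))]
top lid [(0.87, array([302., 171., 339., 210.])), (0.84, array([379., 157., 426., 208.])), (0.83, array([421., 164., 457., 203.]))]
top hinge_mid [(0.98, array([187., 393.])), (0.62, array([174., 442.])), (0.61, array([179., 326.])), (0.42, array([176., 412.]))]
top lip_edge [(0.86, array([196., 308.])), (0.74, array([173., 413.])), (0.57, array([194., 426.]))]
[{'extent': [349.3, 156.6, 424.0, 225.4], 'score': 0.97}, {'extent': [301.1, 168.3, 339.0, 205.6], 'score': 0.71}, {'extent': [417.3, 165.6, 457.3, 205.6], 'score': 0.66}]
[0.33314774 0.06214136 1.32394478]
{'time': 0.6, 'q': array([-1.23090324e+00,  2.63850724e-01,  1.60397429e+00,  1.77841575e-05,
        1.27372489e+00, -3.69034659e-02]), 'joint_vel': array([-0.00071877,  0.00139494,  0.00094249, -0.00012279, -0.00099395,
        0.00036015]), 'joint_torque': array([-3.14757544e-04, -5.14642489e+01, -3.67456841e+01, -4.87310467e-05,
        1.13742764e-03, -2.55977596e-05]), 'tool_pos': array([ 0.24836158, -0.6276449 ,  0.30392687]), 'tcp_rot': array([3.08596620e+00, 5.88360086e-01, 3.65395819e-05]), 'wrist_force': array([-0.47834375,  0.9802766 ,  0.88628322]), 'torque': array([-0.01580743,  0.00775172, -0.00343779]), 'grip_force': 0.0, 'width': 1.0001749376492162} 0.0726
```

```bash
python3 - <<'E'
from h import *
a=cv2.imread("pics/side.png");b=cv2.imread("pics/top.png")
A=cv2.resize(a[110:260,270:470],(800,600),interpolation=2);B=cv2.resize(b[120:255,280:460],(800,600),interpolation=2)
cv2.imwrite("pics/side_c.png",A);cv2.imwrite("pics/top_c.png",B)
cv2.imwrite("pics/both.png",cv2.resize(np.hstack([a,b]),(800,300),interpolation=cv2.INTER_AREA))
# estimate
hm=ray("top",393,187,.086);c=ray("top",375,198,0);print(hm,c,ray("side",355,183,.086),ray("side",348,206,0))
print(ray("top",413,173,.207))
E
```

```text
[ 0.53948254 -0.29326369  0.086     ] [ 0.51507002 -0.25575996  0.        ] [ 0.53899203 -0.2831278   0.086     ] [ 0.52695207 -0.25550086  0.        ]
[ 0.56111876 -0.3173439   0.207     ]
```

View pics/both.png

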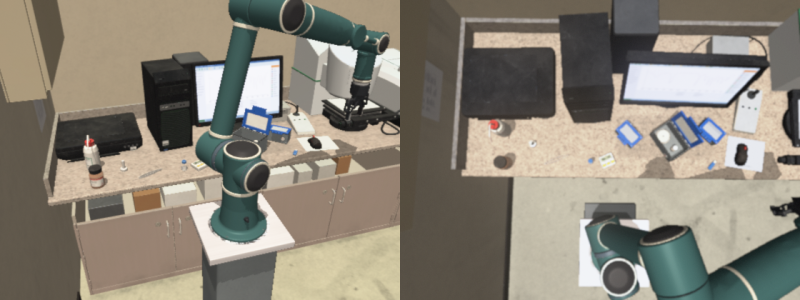

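View pics/top_c.png

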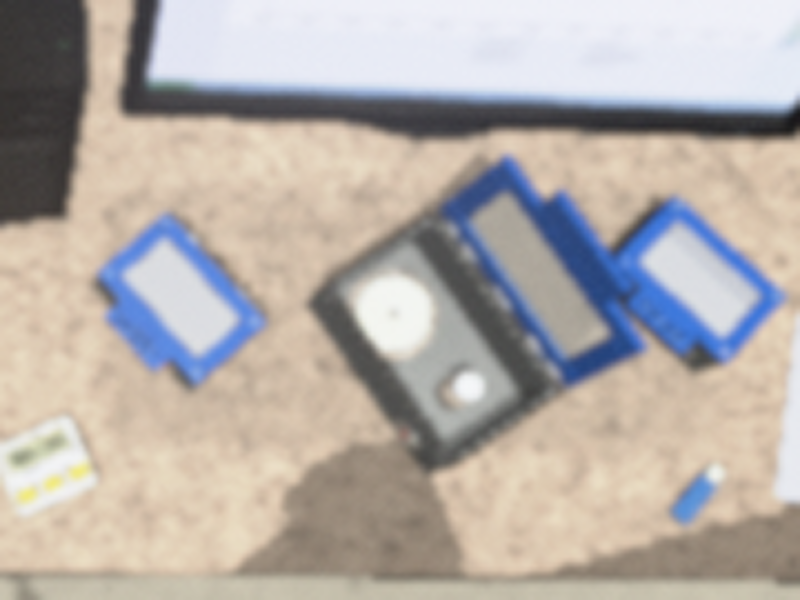

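View pics/side_c.png

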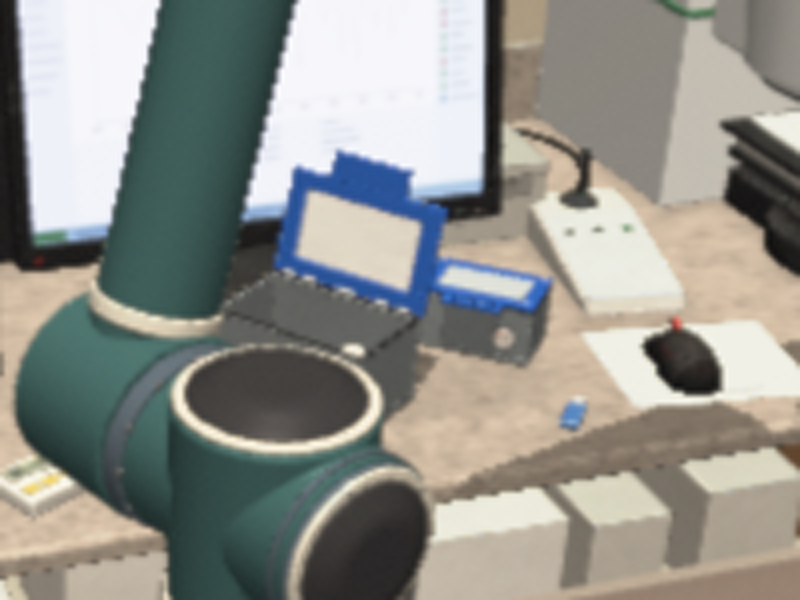

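The open case is the middle one (top crop: rim corners at about (315,303), (430,470) and (565,385)). A small closed case stands on each side of it, and its dial side faces the robot. Next I fit the case pose from these corners.

```bash
cat > case.py <<'E'
from h import *
from scipy.optimize import least_squares
def pt(p,x,y,z): 
    c,s=np.cos(p[2]),np.sin(p[2]); return np.array([p[0]+c*x-s*y,p[1]+s*x+c*y,z])
def lidpt(p,r,y,n,th): # r from hinge, n above underside
    return pt(p,.05-r*np.cos(th)+n*np.sin(th),y,.086+r*np.sin(th)+n*np.cos(th))
E
python3 - <<'E'
from case import *
T=[((315,303),lambda p:pt(p,-.05,.08,.085)),((430,470),lambda p:pt(p,-.05,-.08,.085)),((565,385),lambda p:pt(p,.05,-.08,.085)),
((508,157),lambda p:lidpt(p,.1,.08,.008,1.82)),((645,345),lambda p:lidpt(p,.1,-.08,.008,1.82)),((562,192),lambda p:lidpt(p,.125,.04,.004,1.82)),((632,295),lambda p:lidpt(p,.125,-.04,.004,1.82))]
S=[((295,170),lambda p:lidpt(p,.1,.08,.004,1.82)),((445,208),lambda p:lidpt(p,.1,-.08,.004,1.82)),((337,152),lambda p:lidpt(p,.125,.04,.004,1.82)),((412,172),lambda p:lidpt(p,.125,-.04,.004,1.82))]
def f(p,sel="ts"):
    e=[]
    if "t" in sel:
        for (x,y),g in T: e+=list(proj("top",g(p))-[280+x/4.4444,120+y/4.4444])
    if "s" in sel:
        for (x,y),g in S: e+=list(proj("side",g(p))-[270+x/4,110+y/4])
    return np.array(e)
for sel in("t","s","ts"):
    r=least_squares(f,[.52,-.26,-.6],args=(sel,)); print(sel,r.x,np.round(r.fun,1))
p=r.x
for th in(1.82,1.57,0): print(th,lidpt(p,.125,0,0,th))
E
```

```text
t [ 0.50774856 -0.24757844 -0.96227871] [ 0.7 -3.3  3.9  0.4 -1.   1.9 -0.7 -0.4  0.2  1.3 -1.7  0.3 -1.2 -0.4]
s [ 0.50386628 -0.24432708 -0.95984167] [-0.4 -0.8  0.5  0.8 -0.3 -0.3  0.2  0.1]
ts [ 0.50756475 -0.2470965  -0.96054853] [ 0.6 -3.2  3.8  0.5 -1.1  1.9 -0.9 -0.4  0.1  1.3 -1.9  0.4 -1.4 -0.4
 -0.  -1.3  0.7  0.3 -0.  -0.8  0.5 -0.4]
1.82 [ 0.55388549 -0.31333638  0.20713864]
1.57 [ 0.53616124 -0.28799023  0.21099996]
0 [ 0.46458446 -0.18563355  0.086     ]
```

Request:
{"api": "step_arm", "payload": {"targets": [[[0,0,0],[0,-30,0],40],[[0,0,0],[0,-40,0],40]]}}

```text
time: 0.77
tool_pos: [0.223, -0.5638, 0.3033]
tcp_rot: [3.085, 0.588, 0.0]
wrist_force: [0.2, -0.7, 0.0]
width: 0.747
grip_force: 0.0
```

```bash
python3 - <<'E'
from case import *
L=1.82
G=[(("top",315,303),lambda p:pt(p,-.05,.08,0)),(("top",430,470),lambda p:pt(p,-.05,-.08,0)),
(("top",508,157),lambda p:lidpt(p,.1,.08,.008,L)),(("top",645,345),lambda p:lidpt(p,.1,-.08,.008,L)),(("top",562,192),lambda p:lidpt(p,.125,.04,.004,L)),(("top",632,295),lambda p:lidpt(p,.125,-.04,.004,L)),
(("side",295,170),lambda p:lidpt(p,.1,.08,.004,L)),(("side",445,208),lambda p:lidpt(p,.1,-.08,.004,L)),(("side",337,152),lambda p:lidpt(p,.125,.04,.004,L)),(("side",412,172),lambda p:lidpt(p,.125,-.04,.004,L))]
def f(p):
    e=[]
    for (c,x,y),g in G:
        o=[280+x/4.4444,120+y/4.4444] if c=="top" else [270+x/4,110+y/4]
        e+=list(proj(c,g(p))-o)
    return np.array(e)
r=least_squares(f,[.52,-.26,-.9]); print(r.x,np.round(r.fun,1)); np.save("case.npy",r.x);p=r.x
for th in(1.82,1.57,0): print(th,lidpt(p,.125,0,0,th))
print(read_state()["q"],read_state()["tool_pos"],read_state()["tcp_rot"])
import workcell;print(workcell.nose_length)
E
```

```text
[ 0.50949037 -0.25069216 -0.95709064] [-2.9  0.5 -1.3  1.5  0.1 -1.   1.3  0.6 -0.8 -0.3 -0.2 -1.1  0.6 -1.6
  1.4 -0.1  0.6 -1.1  1.1 -0.7]
1.82 [ 0.55603989 -0.31677147  0.20713864]
1.57 [ 0.53822809 -0.29148676  0.21099996]
0 [ 0.46629781 -0.18937819  0.086     ]
[-1.23526897e+00  1.35032119e-01  1.75823183e+00 -9.25410434e-07
  1.24743635e+00 -4.12259088e-02] [ 0.22296298 -0.56376739  0.30327825] [3.08514909e+00 5.88143890e-01 2.04096896e-04]
0.0726
```

Request:
{"api": "step_arm", "payload": {"targets": [[[0.1,0,0],[0,0,0],40],[[0.1,0,0],[0,-20,20],40],[[0.1,0,0],[0,-20,20],40]]}}

```text
time: 1.02
tool_pos: [0.2054, -0.5191, 0.2717]
tcp_rot: [-2.795, -0.533, 0.081]
wrist_force: [1.1, -1.0, 0.1]
width: 0.468
grip_force: 0.0
```

```bash
python3 - <<'E'
from h import *
s=read_state();print(list(s["q"]),list(s["tool_pos"]),list(s["tcp_rot"]),s["time"])
E
```

```text
[np.float64(-1.2328716000263447), np.float64(0.2282842606588346), np.float64(1.7315935917264018), np.float64(-0.011679663257409748), np.float64(1.4819870639616617), np.float64(-0.03602281305803506)] [np.float64(0.20541865705197407), np.float64(-0.5191130113187175), np.float64(0.2716661368184774)] [np.float64(-2.7950090043738234), np.float64(-0.5328176205236286), np.float64(0.08086930714110886)] 1.0167
```

```bash
cat > kin.py <<'E'
from case import *
from scipy.spatial.transform import Rotation as Ro
D=[([-1.23090324e+00,2.63850724e-01,1.60397429e+00,0,1.27372489e+00,-.0369],[0.24836158,-0.6276449,0.30392687],[3.0859662,.588360086,0]),
([-1.23526897,.135032119,1.75823183,0,1.24743635,-.0412],[.22296298,-.56376739,.30327825],[3.08514909,.58814389,.0002]),
([-1.2328716,.22828426,1.73159359,-.01167966,1.48198706,-.03602],[.20541866,-.51911301,.27166614],[-2.795009,-.53281762,.0808693])]
def fk(q,k):
    d1,L2,L3,d6,lat,a1,o6=k
    R1=Ro.from_euler("z",q[0]); Ry=lambda a:Ro.from_euler("y",a); Rz=lambda a:Ro.from_euler("z",a)
    A=R1*Ry(q[1]); p=R1.apply([a1,lat,d1])+A.apply([0,0,L2]); A=A*Ry(q[2]); p=p+A.apply([0,0,L3])
    A=A*Rz(q[3])*Ry(q[4])*Rz(q[5]+o6); p=p+A.apply([0,0,d6]); return p,A
def res(k,w=1e-3):
    e=[]
    for q,p,r in D:
        P_,A=fk(q,k); e+=list((P_-p)*1000)+list((A.inv()*Ro.from_rotvec(r)).as_rotvec()*100)
    return np.array(e+[k[5]*20])
def fit(): return least_squares(res,[.35,.4,.4,.2,.025,0,-1.57])
E
python3 - <<'E'
from kin import *
for s in(-1,1):
    r=least_squares(res,[.35,.4,.4,.2,.025,0,s*1.57]); print(r.cost,np.round(r.x,4),np.round(r.fun,1))
E
```

```text
2.2454223867968836e-05 [ 2.5050e-01  5.1230e-01  5.6590e-01  2.7550e-01  2.4900e-02 -2.0000e-04
  1.5708e+00] [-0. -0. -0.  0. -0.  0.  0.  0.  0.  0. -0. -0. -0. -0.  0.  0.  0.  0.
 -0.]
2.2454223868154082e-05 [ 2.5050e-01  5.1230e-01  5.6590e-01  2.7550e-01  2.4900e-02 -2.0000e-04
  1.5708e+00] [-0. -0. -0.  0. -0.  0.  0.  0.  0.  0. -0. -0. -0. -0.  0.  0.  0.  0.
 -0.]
```

```bash
cat > plan.py <<'E'
from kin import *
p=np.load("case.npy"); K=fit().x
LO=np.array([-2.63,-.94,.31,-1.31,0,-2.55]);HI=np.array([2.63,2.18,2.57,4.45,2.66,2.55])
T=.073
def pose(u,w,al):  # case-plane TCP position (u from case centre along case x, w up), tilt al -> pos, Rotation
    ex=np.array([np.cos(p[2]),np.sin(p[2]),0]); up=np.array([0,0,1.])
    z=np.sin(al)*ex-np.cos(al)*up; y=np.cos(al)*ex+np.sin(al)*up; x=np.cross(y,z)
    return np.array([p[0],p[1],0])+u*ex+w*up, Ro.from_matrix(np.c_[x,y,z])
def uw(th,al,w,d):
    E=np.array([.05-.125*np.cos(th),.086+.125*np.sin(th)])
    return E+w/2*np.array([np.cos(al),np.sin(al)])-(T-d)*np.array([np.sin(al),-np.cos(al)])
def ik(P_,A,q0):
    def f(q):
        a,b=fk(q,K); return np.r_[(a-P_)*10,(b.inv()*A).as_rotvec()]
    r=least_squares(f,np.clip(q0,LO+1e-6,HI-1e-6),bounds=(LO,HI)); return r.x,np.abs(r.fun).max()
def delta(targets,state=None):
    """targets: list of (u,w,al). print net tool-frame move from each to the next, starting at the measured pose"""
    s=state or read_state(); A=Ro.from_rotvec(s["tcp_rot"]); P_=np.array(s["tool_pos"])
    for t in targets:
        Q,B=pose(*t); print("turn",np.round((A.inv()*B).as_rotvec(),3),"shift mm",np.round(A.inv().apply(Q-P_)*1000,1)); A,P_=B,Q
def where():
    s=read_state(); A=Ro.from_rotvec(s["tcp_rot"]); v=np.array(s["tool_pos"])-[p[0],p[1],0]
    ex=np.array([np.cos(p[2]),np.sin(p[2]),0]);ey=np.array([-ex[1],ex[0],0])
    _,B=pose(0,0,0); print("t",s["time"],"u,v,w mm",np.round([v@ex*1e3,v@ey*1e3,v[2]*1e3],1),"rot",np.round((B.inv()*A).as_rotvec(),3),"F",np.round(s["wrist_force"],2),"w",round(s["width"]*85.4,1))
E
python3 - <<'E'
from plan import *
s=read_state();q=np.array(s["q"])
hov=lambda h:(.05+.125*.247-.004,.207+h+T,0)
seq=[("hov",*hov(.05)),("ins",*hov(-.018))]
for deg in range(90,-1,-10):
    th=np.radians(deg); al=(np.pi/2-th)*.5; w=.024+.02*(90-deg)/90
    seq.append((deg,*uw(th,al,w,.016),al))
for n,u,w,al in seq:
    Q,A=pose(u,w,al); q,e=ik(Q,A,q); print(n,np.round([u*1e3,w*1e3]),np.round(np.degrees(al)),np.round(Q,3),np.round(q,2),round(e,5))
where()
for uu,v,z in((386,147,.05),(386,147,.1),(386,147,.15),(560*.6,77,.4),(386,77,.4),(386,77,.5)): print(z,ray("top",uu,v,z))
delta([hov(.09)])
E
```

```text
hov [ 77. 330.] 0.0 [ 0.554 -0.314  0.33 ] [-0.55  0.18  1.66  0.    1.3   0.4 ] 0.0
ins [ 77. 262.] 0.0 [ 0.554 -0.314  0.262] [-0.55  0.22  1.74 -0.    1.19  0.4 ] 0.0
90 [ 62. 268.] 0.0 [ 0.545 -0.301  0.268] [-0.54  0.19  1.76  0.    1.19  0.41] 0.0
80 [ 36. 267.] 5.0 [ 0.53  -0.28   0.267] [-0.51  0.11  1.86 -0.04  1.1   0.46] 0.0
70 [ 11. 262.] 10.0 [ 0.516 -0.26   0.262] [-0.47  0.04  1.95 -0.1   1.    0.53] 0.0
60 [-12. 253.] 15.0 [ 0.502 -0.241  0.253] [-0.43 -0.03  2.05 -0.17  0.91  0.62] 0.0
50 [-34. 241.] 20.0 [ 0.49  -0.223  0.241] [-0.38 -0.08  2.14 -0.26  0.81  0.73] 0.0
40 [-54. 225.] 25.0 [ 0.478 -0.207  0.225] [-0.32 -0.13  2.22 -0.39  0.72  0.88] 0.0
30 [-71. 207.] 30.0 [ 0.469 -0.193  0.207] [-0.27 -0.15  2.3  -0.56  0.65  1.08] 0.0
20 [-84. 187.] 35.0 [ 0.461 -0.182  0.187] [-0.21 -0.15  2.37 -0.78  0.59  1.34] 0.0
10 [-94. 165.] 40.0 [ 0.456 -0.174  0.165] [-0.15 -0.12  2.44 -1.06  0.56  1.65] 0.0
0 [-100.  142.] 45.0 [ 0.452 -0.169  0.142] [-0.11 -0.07  2.48 -1.31  0.58  1.95] 0.01569
t 1.0167 u,v,w mm [  44.3 -403.2  271.7] rot [0.299 0.035 0.235] F [ 1.14 -1.01  0.12] w 40.0
0.05 [ 0.6799068  -0.28256316  0.05      ]
0.1 [ 0.66629714 -0.26903414  0.1       ]
0.15 [ 0.65268748 -0.25550512  0.15      ]
0.4 [ 0.75894091 -0.06742688  0.4       ]
0.4 [ 0.76074891 -0.19055965  0.4       ]
0.5 [ 0.71446896 -0.16320942  0.5       ]
turn [-0.299 -0.035 -0.235] shift mm [399.5 -89.3 -75.3]
```

Request:
{"api": "step_arm", "payload": {"targets": [[[-0.075,-0.009,-0.059],[0,0,-25],40],[[-0.075,-0.009,-0.059],[0,0,-25],40],[[-0.075,-0.009,-0.059],[0,0,-25],40],[[-0.075,-0.009,-0.059],[0,0,-25],40],[[0,0,0],[0,0,0],40]]}}

```text
time: 1.43
tool_pos: [0.2137, -0.5388, 0.3758]
tcp_rot: [2.978, 0.949, 0.001]
wrist_force: [0.2, -0.2, 1.0]
width: 0.465
grip_force: 0.0
```

```bash
python3 - <<'E'
from plan import *
where()
hov=lambda h:(.05+.125*.247-.004,.207+h+T,0)
delta([hov(.08),hov(.04)])
q=np.array([-.21,-.15,2.37,-.78,.59,1.34])
for deg,k in((90,.43),(60,.43),(30,.43),(15,.43),(0,.43),(-5,.43),(-5,.38)):
    th=np.radians(deg); al=(np.pi/2-max(th,0))*k
    for w in (.044,.06):
        Q,A=pose(*uw(th,al,w,.014),al); q,e=ik(Q,A,q); print(deg,np.round(np.degrees(al)),np.round(q,2),round(e,5))
E
```

```text
t 1.4333 u,v,w mm [  65.2 -407.7  375.8] rot [-0.015 -0.004 -0.003] F [ 0.24 -0.2   1.03] w 39.7
turn [0.015 0.004 0.003] shift mm [407.7  12.7  14.3]
turn [0. 0. 0.] shift mm [ 0.  0. 40.]
90 0.0 [-0.55  0.21  1.74 -0.    1.2   0.41] 0.0
90 0.0 [-0.56  0.22  1.72 -0.    1.2   0.4 ] 0.0
60 13.0 [-0.44 -0.01  2.01 -0.14  0.94  0.58] 0.0
60 13.0 [-0.45  0.01  1.99 -0.13  0.95  0.57] 0.0
30 26.0 [-0.3  -0.13  2.26 -0.43  0.69  0.94] 0.0
30 26.0 [-0.31 -0.12  2.24 -0.42  0.69  0.92] 0.0
15 32.0 [-0.23 -0.13  2.36 -0.69  0.59  1.25] 0.0
15 32.0 [-0.24 -0.13  2.35 -0.68  0.59  1.23] 0.0
0 39.0 [-0.16 -0.09  2.44 -1.07  0.53  1.68] 0.0
0 39.0 [-0.17 -0.09  2.43 -1.06  0.53  1.65] 0.0
-5 39.0 [-0.16 -0.06  2.45 -1.12  0.52  1.73] 0.0
-5 39.0 [-0.17 -0.06  2.44 -1.1   0.52  1.7 ] 0.0
-5 34.0 [-0.2  -0.06  2.41 -0.91  0.51  1.5 ] 0.0
-5 34.0 [-0.22 -0.06  2.4  -0.89  0.51  1.47] 0.0
```

Request:
{"api": "step_arm", "payload": {"targets": [[[0.015,0.004,0.003],[36,3,0],40],[[0,0,0],[38,3,0],40],[[0,0,0],[38,3,0],40],[[0,0,0],[38,3,0],40],[[0,0,0],[38,0,0],40]]}}

```text
time: 1.85
tool_pos: [0.3752, -0.4382, 0.3684]
tcp_rot: [-2.983, -0.939, 0.002]
wrist_force: [0.1, -0.0, 0.3]
width: 0.465
grip_force: 0.0
```

Request:
{"api": "step_arm", "payload": {"targets": [[[0,0,0],[38,0,0],40],[[0,0,0],[38,0,0],40],[[0,0,0],[38,0,0],40],[[0,0,0],[38,0,0],40],[[0,0,0],[38,0,0],40]]}}

```text
time: 2.27
tool_pos: [0.5308, -0.3286, 0.369]
tcp_rot: [-2.982, -0.941, 0.002]
wrist_force: [-0.7, -0.6, -0.1]
width: 0.469
grip_force: 0.0
```

Request:
{"api": "step_arm", "payload": {"targets": [[[0,0,0],[25,0,0],40],[[0,0,0],[5,0,0],40],[[0,0,0],[0,0,0],40]]}}

```text
time: 2.52
tool_pos: [0.5553, -0.3114, 0.3687]
tcp_rot: [-2.98, -0.945, 0.003]
wrist_force: [-0.7, -0.2, 0.3]
width: 0.466
grip_force: 0.0
```

```bash
python3 - <<'E'
from plan import *
where()
hov=lambda h:(.05+.125*.247-.004,.207+h+T,0)
delta([hov(.04)])
L=1.82
a=read_camera("wrist"); o=a.copy()
tw=[tip_of("wrist",x) for x in("lip_edge","hinge_mid")]
b=read_camera("top"); c=read_camera("side")
def cross(im,cam,X,col):
    u,v=proj(cam,X)
    if 0<u<560 and 0<v<420: cv2.drawMarker(im,(int(round(u)),int(round(v))),col,0,8,1)
    return np.round([u,v])
X=[lidpt(p,.125,y,0,L) for y in(.04,0,-.04)]+[lidpt(p,.1,y,0,L) for y in(.08,-.08)]+[pt(p,-.05,y,.085) for y in(.08,-.08)]
for x in X: print(cross(o,"wrist",x,(255,0,0)))
for t in tw: print([(round(d["score"],2),np.round(d["at"])) for d in t][:3])
cv2.imwrite("pics/w1.png",o[...,::-1]);
cv2.imwrite("pics/ts1.png",np.hstack([cv2.resize(b[100:250,280:460],(400,333)),cv2.resize(c[80:230,280:460],(400,333))])[...,::-1])
E
```

```text
t 2.5167 u,v,w mm [ 76.    2.5 368.7] rot [ 0.015  0.003 -0.   ] F [-0.72 -0.16  0.33] w 39.8
turn [-0.015 -0.003  0.   ] shift mm [-2.6  1.6 48.6]
[283. 160.]
[283. 210.]
[283. 257.]
[275. 106.]
[276. 285.]
[165. 112.]
[178. 245.]
[(0.68, array([236., 322.])), (0.66, array([212., 285.])), (0.66, array([69., 53.]))]
[(0.92, array([228., 386.])), (0.73, array([183., 253.])), (0.73, array([ 61., 124.]))]
```

View pics/w1.png

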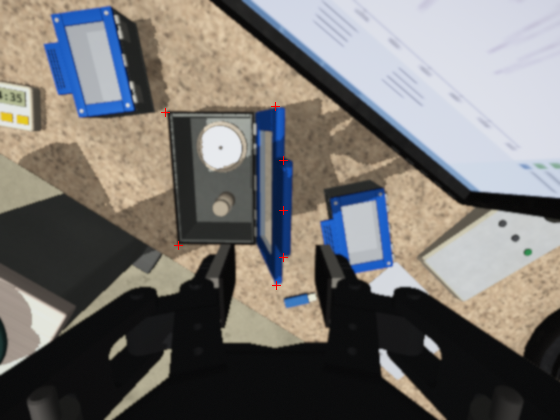

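View pics/ts1.png

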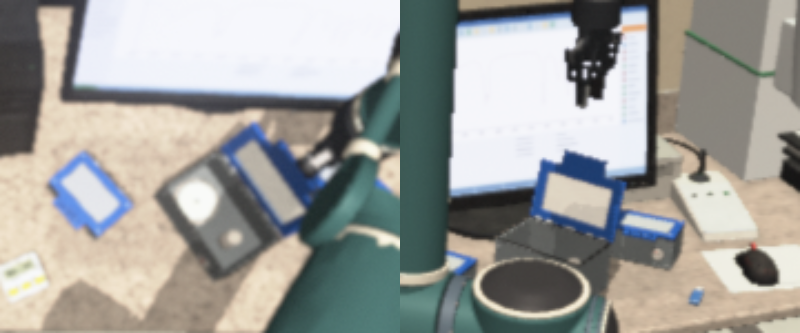

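The wrist view shows the lip edge from about (285,160) to (290,255), which matches the prediction. The fingertips are at about (225,250) and (325,250) and straddle it. Next I check the tip length.

```bash
python3 - <<'E'
from plan import *
s=read_state();A=Ro.from_rotvec(s["tcp_rot"]);O=np.array(s["tool_pos"])
print(P("wrist")[0][0,0],A.inv().apply(-P("wrist")[1].T@P("wrist")[2]-O))
for z in(.06,.073,.086,.1):
    print(z,[np.round(proj("wrist",O+A.apply([x,y,z]))) for x in(-.011,.011) for y in(-.02,.02)])
E
```

```text
303.02083394134985 [ 0.06735037 -0.00010644 -0.06895437]
0.06 [array([233., 293.]), array([317., 292.]), array([231., 250.]), array([318., 250.])]
0.073 [array([237., 279.]), array([313., 279.]), array([235., 240.]), array([315., 239.])]
0.086 [array([239., 268.]), array([311., 267.]), array([238., 231.]), array([312., 231.])]
0.1 [array([242., 257.]), array([308., 257.]), array([241., 222.]), array([309., 222.])]
```

Request:
{"api": "step_arm", "payload": {"targets": [[[-0.015,-0.003,0],[-2.5,2,20],40],[[0,0,0],[0,0,20],40],[[0,0,0],[0,0,0],34]]}}

```text
time: 3.02
tool_pos: [0.5504, -0.3156, 0.325]
tcp_rot: [-2.993, -0.942, 0.006]
wrist_force: [-0.7, 0.4, -1.8]
width: 0.4
grip_force: 0.0
```

```bash
python3 - <<'E'
from plan import *
where()
c=read_camera("side"); a=read_camera("wrist")
o=np.hstack([cv2.resize(c[80:230,330:450],(400,500),interpolation=2),cv2.resize(a[100:340,180:372],(400,500))])
cv2.imwrite("pics/s2.png",o[...,::-1])
L=1.82
print([np.round(proj("wrist",lidpt(p,.125,y,n,L))) for y in (.04,-.04) for n in (0,.008)])
E
```

```text
t 3.0167 u,v,w mm [ 76.6  -3.9 325. ] rot [ 0.005 -0.002  0.004] F [-0.69  0.35 -1.79] w 34.2
[array([279., 163.]), array([292., 162.]), array([279., 278.]), array([290., 276.])]
```

View pics/s2.png

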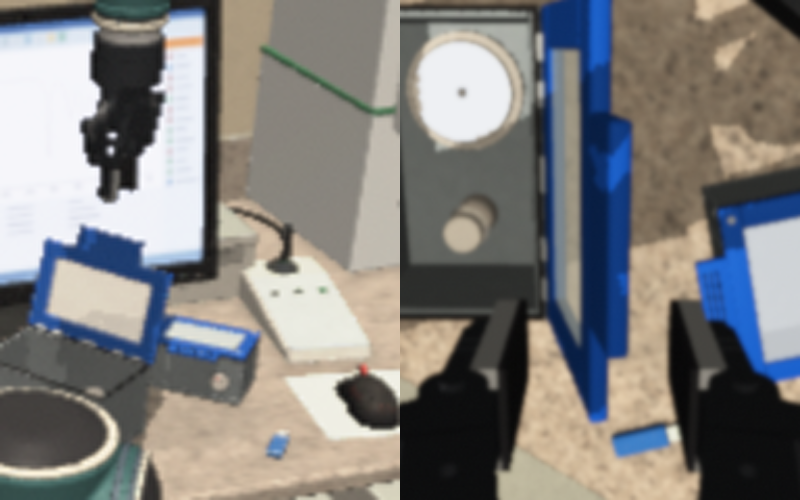

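Request:
{"api": "step_arm", "payload": {"targets": [[[-0.005,0,0],[3,4,12],34],[[0,0,0],[0,0,12],34],[[0,0,0],[0,0,12],34],[[0,0,0],[0,0,12],34],[[0,0,0],[0,0,10],34]]}}

```text
time: 3.53
tool_pos: [0.5577, -0.317, 0.2693]
tcp_rot: [2.991, 0.945, 0.002]
wrist_force: [-0.0, 0.8, 0.0]
width: 0.398
grip_force: 0.0
```

Request:
{"api": "step_arm", "payload": {"targets": [[[0,0,0],[0,-4,0],34],[[0,0,0],[0,-4,0],34],[[0,0,0],[0,-4,0],34]]}}

```text
time: 3.78
tool_pos: [0.5511, -0.3072, 0.2714]
tcp_rot: [2.99, 0.944, 0.004]
wrist_force: [0.2, 0.5, 0.5]
width: 0.399
grip_force: 0.0
```

```bash
python3 - <<'E'
from plan import *
where()
c=read_camera("side"); a=read_camera("wrist")
o=np.hstack([cv2.resize(c[80:230,330:450],(400,500),interpolation=2),cv2.resize(a[100:340,180:372],(400,500))])
cv2.imwrite("pics/s3.png",o[...,::-1])
E
```

```text
t 3.7833 u,v,w mm [ 70.1   1.4 271.4] rot [-0.006  0.     0.002] F [0.2  0.51 0.46] w 34.1
```

View pics/s3.png

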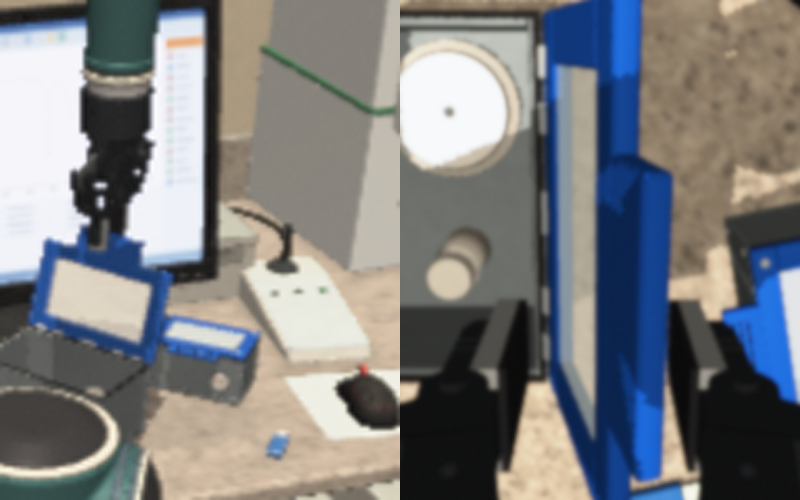

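The lip is between the fingers, with the rear finger almost touching its back. I push it forward now.

Request:
{"api": "step_arm", "payload": {"targets": [[[0,0,0],[0,-4,2],34],[[0,0,0],[0,-4,1],34],[[0,0,0],[0,-4,0],34],[[0,0,0],[0,-4,0],34],[[0,0,0],[0,-3,0],34]]}}

```text
time: 4.3
tool_pos: [0.54, -0.2915, 0.2683]
tcp_rot: [2.99, 0.944, 0.004]
wrist_force: [0.8, -0.7, -0.2]
width: 0.396
grip_force: 0.2
```

Request:
{"api": "step_arm", "payload": {"targets": [[[0,0,0],[0,0,0],30],[[0,0,0],[0,0,0],26],[[0,0,0],[0,0,0],22],[[0,0,0],[0,0,0],20]]}}

```text
time: 4.63
tool_pos: [0.5404, -0.2921, 0.2682]
tcp_rot: [2.99, 0.944, 0.004]
wrist_force: [0.4, 0.5, -0.5]
width: 0.237
grip_force: 0.1
```

```bash
python3 - <<'E'
from plan import *
where()
a=read_camera("wrist")
print([(round(d["score"],2),np.round(d["at"])) for d in tip_of("wrist","lip_edge")][:3])
c=read_camera("side"); 
o=np.hstack([cv2.resize(c[80:230,330:450],(400,500),interpolation=2),cv2.resize(a[100:340,180:372],(400,500))])
cv2.imwrite("pics/s4.png",o[...,::-1])
for th in(1.5,1.57,1.65,1.75): print(th,[np.round((proj("wrist",lidpt(p,.125,y,n,th))-[180,100])*2.083+[400,0]) for y in (.04,-.04) for n in (0,.008)])
E
```

```text
t 4.6333 u,v,w mm [ 51.6   1.4 268.2] rot [-0.006  0.     0.002] F [ 0.37  0.54 -0.55] w 20.2
[(0.85, array([267., 279.])), (0.55, array([271., 355.]))]
1.5 [array([545., 193.]), array([584., 193.]), array([553., 520.]), array([587., 521.])]
1.57 [array([587., 193.]), array([626., 193.]), array([590., 521.]), array([623., 520.])]
1.65 [array([636., 192.]), array([675., 192.]), array([632., 519.]), array([665., 517.])]
1.75 [array([695., 191.]), array([732., 189.]), array([682., 514.]), array([714., 510.])]
```

View pics/s4.png

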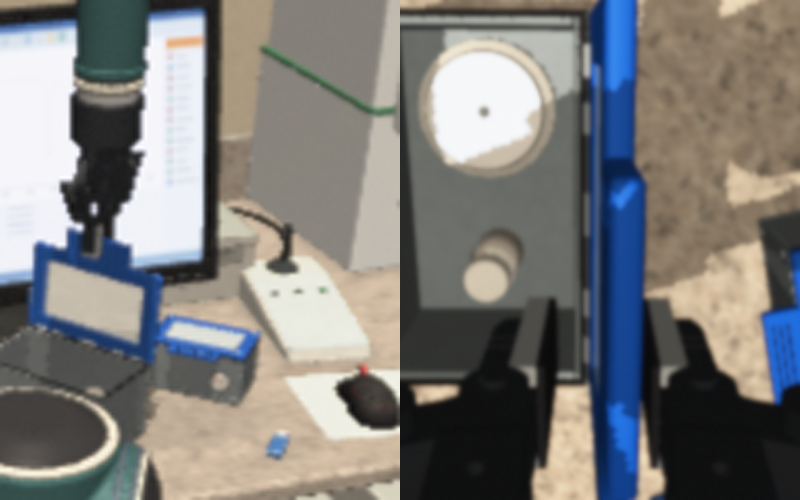

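The lid is almost upright (about 1.59 rad) against the rear finger, and the front finger is about 10 mm ahead of it. I tip it past balance onto the front finger.

Request:
{"api": "step_arm", "payload": {"targets": [[[0,0,0],[0,-2.5,0],20],[[0,0,0],[0,-2.5,0],20],[[0,0,0],[0,-2.5,0],20],[[0,0,0],[0,-2.5,0],20],[[0,0,0],[0,-2,0],20]]}}

```text
time: 5.2
tool_pos: [0.5331, -0.2818, 0.2681]
tcp_rot: [2.99, 0.944, 0.004]
wrist_force: [1.0, 0.5, -0.0]
width: 0.231
grip_force: 0.1
```

```bash
cat > rows.py <<'E'
from plan import *
import plan; plan.T=.077
def rows(th0,th1,n,w0,w1,d0,d1,k=.43):
    s=read_state(); A=Ro.from_rotvec(s["tcp_rot"]); P_=np.array(s["tool_pos"])
    for i in range(1,n+1):
        f=i/n; th=th0+(th1-th0)*f; w=w0+(w1-w0)*f; al=k*(np.pi/2-max(th,0))
        Q,B=pose(*plan.uw(th,al,w,d0+(d1-d0)*f),al)
        print(i,round(th,2),"turn",np.round((A.inv()*B).as_rotvec(),3),"shift",np.round(A.inv().apply(Q-P_)*1e3,1),"w",round(w*1e3,1)); A,P_=B,Q
E
python3 - <<'E'
from rows import *
where()
a=read_camera("wrist")
print([(round(d["score"],2),np.round(d["at"])) for d in tip_of("wrist","lip_edge")][:3])
for th in(1.3,1.35,1.4,1.45,1.5,1.55): print(th,np.round(proj("wrist",lidpt(p,.125,0,0,th))))
rows(1.41,.7,25,.02,.034,.018,.016)
E
```

```text
t 5.2 u,v,w mm [ 39.1   1.4 268.1] rot [-0.006  0.     0.002] F [ 0.96  0.46 -0.04] w 19.8
[(0.96, array([269., 279.])), (0.79, array([271., 366.]))]
1.3 [227. 273.]
1.35 [239. 274.]
1.4 [252. 276.]
1.45 [266. 277.]
1.5 [279. 277.]
1.55 [293. 277.]
1 1.38 turn [-0.075 -0.    -0.002] shift [-1.4 -7.  -0.4] w 20.6
2 1.35 turn [-0.012 -0.    -0.   ] shift [ 0.  -4.   0.2] w 21.1
3 1.32 turn [-0.012 -0.     0.   ] shift [-0.  -4.   0.3] w 21.7
4 1.3 turn [-0.012 -0.     0.   ] shift [-0.  -4.   0.3] w 22.2
5 1.27 turn [-0.012  0.    -0.   ] shift [ 0.  -3.9  0.4] w 22.8
6 1.24 turn [-0.012  0.     0.   ] shift [-0.  -3.9  0.4] w 23.4
7 1.21 turn [-0.012 -0.    -0.   ] shift [ 0.  -3.9  0.5] w 23.9
8 1.18 turn [-0.012  0.     0.   ] shift [ 0.  -3.9  0.5] w 24.5
9 1.15 turn [-0.012  0.    -0.   ] shift [-0.  -3.9  0.6] w 25.0
10 1.13 turn [-0.012  0.     0.   ] shift [-0.  -3.9  0.7] w 25.6
11 1.1 turn [-0.012  0.    -0.   ] shift [-0.  -3.9  0.7] w 26.2
12 1.07 turn [-0.012 -0.     0.   ] shift [ 0.  -3.9  0.8] w 26.7
13 1.04 turn [-0.012  0.     0.   ] shift [ 0.  -3.8  0.8] w 27.3
14 1.01 turn [-0.012  0.    -0.   ] shift [ 0.  -3.8  0.9] w 27.8
15 0.98 turn [-0.012  0.     0.   ] shift [-0.  -3.8  0.9] w 28.4
16 0.96 turn [-0.012  0.    -0.   ] shift [ 0.  -3.8  1. ] w 29.0
17 0.93 turn [-0.012 -0.     0.   ] shift [-0.  -3.8  1. ] w 29.5
18 0.9 turn [-0.012  0.    -0.   ] shift [ 0.  -3.8  1.1] w 30.1
19 0.87 turn [-0.012  0.    -0.   ] shift [ 0.  -3.7  1.1] w 30.6
20 0.84 turn [-0.012 -0.     0.   ] shift [ 0.  -3.7  1.2] w 31.2
21 0.81 turn [-0.012  0.    -0.   ] shift [-0.  -3.7  1.2] w 31.8
22 0.79 turn [-0.012 -0.    -0.   ] shift [ 0.  -3.7  1.3] w 32.3
23 0.76 turn [-0.012  0.     0.   ] shift [-0.  -3.6  1.3] w 32.9
24 0.73 turn [-0.012 -0.     0.   ] shift [-0.  -3.6  1.4] w 33.4
25 0.7 turn [-0.012 -0.     0.   ] shift [ 0.  -3.6  1.4] w 34.0
```

Request:
{"api": "step_arm", "payload": {"targets": [[[0,0,0],[0,-2,0],20],[[0,0,0],[0,-1,0],20],[[0,0,0],[0,0,0],20]]}}

```text
time: 5.55
tool_pos: [0.5315, -0.2795, 0.2681]
tcp_rot: [2.99, 0.944, 0.004]
wrist_force: [-0.0, 0.5, -0.7]
width: 0.232
grip_force: 0.0
```

```bash
python3 - <<'E'
from rows import *
where()
a=read_camera("wrist")
print([(round(d["score"],2),np.round(d["at"])) for d in tip_of("wrist","lip_edge")][:3])
for th in(1.3,1.35,1.4,1.45,1.5): print(th,np.round(proj("wrist",lidpt(p,.125,0,0,th))))
E
```

```text
t 5.55 u,v,w mm [ 36.2   1.4 268.1] rot [-0.006  0.     0.002] F [-0.03  0.52 -0.67] w 19.8
[(0.92, array([48.,  3.])), (0.79, array([267., 277.])), (0.7, array([274., 372.]))]
1.3 [232. 273.]
1.35 [245. 274.]
1.4 [258. 276.]
1.45 [271. 277.]
1.5 [284. 277.]
```

Request:
{"api": "step_arm", "payload": {"targets": [[[0,0,0],[0,0,0],20],[[0,0,0],[0,0,0],20],[[0,0,0],[0,0,0],20]]}}

```text
time: 5.9
tool_pos: [0.5317, -0.2798, 0.2681]
tcp_rot: [2.99, 0.944, 0.004]
wrist_force: [0.4, 0.4, 0.5]
width: 0.231
grip_force: 0.0
```

```bash
python3 - <<'E'
from rows import *
where()
a=read_camera("wrist")
print([(round(d["score"],2),np.round(d["at"])) for d in tip_of("wrist","lip_edge")][:3])
o=cv2.resize(a[100:340,180:372],(400,500))
cv2.imwrite("pics/s5.png",o[...,::-1])
E
```

```text
t 5.9 u,v,w mm [ 36.6   1.4 268.1] rot [-0.006  0.001  0.002] F [0.42 0.43 0.51] w 19.7
[(0.87, array([52.,  5.])), (0.83, array([268., 276.])), (0.56, array([273., 370.]))]
```

View pics/s5.png

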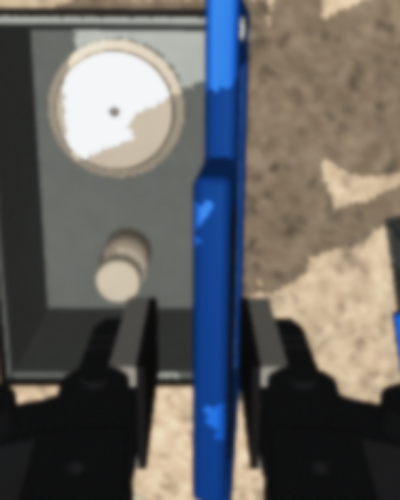

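The lid is still on the rear finger at about 1.46 rad, with roughly 9 mm of play to the front finger. I push on slowly.

Request:
{"api": "step_arm", "payload": {"targets": [[[0,0,0],[0,-2,0],20],[[0,0,0],[0,-2,0],20],[[0,0,0],[0,-2,0],20],[[0,0,0],[0,0,0],20]]}}

```text
time: 6.33
tool_pos: [0.5279, -0.2744, 0.268]
tcp_rot: [2.99, 0.944, 0.004]
wrist_force: [0.5, -0.3, 0.1]
width: 0.235
grip_force: 0.0
```

```bash
cat > lip.py <<'E'
from rows import *
def lidangle():
    where(); a=read_camera("wrist"); s=read_state()
    ths=np.linspace(-.05,1.7,176); pr=np.array([proj("wrist",lidpt(p,.125,0,0,t)) for t in ths])
    for d in tip_of("wrist","lip_edge")[:4]:
        e=np.hypot(pr[:,0]-d["at"][1],pr[:,1]-d["at"][0]); i=e.argmin()
        if e[i]<25: print("theta %.2f err %.0fpx score %.2f"%(ths[i],e[i],d["score"]),np.round(d["at"]))
    return a
def contact():  # theta if lip edge rests on the front finger / gap in mm along tool y
    s=read_state(); A=Ro.from_rotvec(s["tcp_rot"]); w=s["width"]*.0854
    for t in np.arange(1.6,-.1,-.005):
        v=A.inv().apply(lidpt(p,.125,0,0,t)-s["tool_pos"])
        if v[1]<=-w/2: print("rest theta %.3f, depth from tip %.1f mm"%(t,(.077-v[2])*1e3)); return t
E
python3 - <<'E'
from lip import *
lidangle();contact()
E
```

```text
t 6.3333 u,v,w mm [ 30.    1.4 268. ] rot [-0.006  0.     0.002] F [ 0.49 -0.29  0.14] w 20.1
theta 1.38 err 7px score 0.67 [268. 268.]
rest theta 1.330, depth from tip 16.3 mm
```

Request:
{"api": "step_arm", "payload": {"targets": [[[0,0,0],[0,0,0],20],[[0,0,0],[0,0,0],20],[[0,0,0],[0,0,0],20]]}}

```text
time: 6.68
tool_pos: [0.5282, -0.2748, 0.2681]
tcp_rot: [2.99, 0.944, 0.004]
wrist_force: [0.2, 0.9, -0.4]
width: 0.234
grip_force: 0.1
```

```bash
python3 - <<'E'
from lip import *
a=lidangle();contact()
cv2.imwrite("pics/s6.png",cv2.resize(a[100:340,180:372],(400,500))[...,::-1])
rows(1.33,.7,22,.0200,.034,.0165,.016)
E
```

```text
t 6.6833 u,v,w mm [ 30.5   1.4 268.1] rot [-0.006  0.     0.002] F [ 0.23  0.89 -0.44] w 20.0
theta 1.34 err 8px score 0.83 [266. 256.]
rest theta 1.335, depth from tip 16.5 mm
1 1.3 turn [-0.11  -0.    -0.002] shift [ -1.5 -10.5   0.2] w 20.6
2 1.27 turn [-0.012 -0.    -0.   ] shift [-0.  -4.   0.4] w 21.3
3 1.24 turn [-0.012  0.     0.   ] shift [ 0.  -3.9  0.5] w 21.9
4 1.22 turn [-0.012 -0.     0.   ] shift [-0.  -3.9  0.6] w 22.5
5 1.19 turn [-0.012  0.     0.   ] shift [ 0.  -3.9  0.6] w 23.2
6 1.16 turn [-0.012 -0.     0.   ] shift [ 0.  -3.9  0.7] w 23.8
7 1.13 turn [-0.012  0.    -0.   ] shift [ 0.  -3.9  0.7] w 24.5
8 1.1 turn [-0.012 -0.    -0.   ] shift [-0.  -3.9  0.8] w 25.1
9 1.07 turn [-0.012  0.     0.   ] shift [-0.  -3.9  0.8] w 25.7
10 1.04 turn [-0.012  0.    -0.   ] shift [ 0.  -3.9  0.9] w 26.4
11 1.02 turn [-0.012 -0.     0.   ] shift [ 0.  -3.8  0.9] w 27.0
12 0.99 turn [-0.012  0.    -0.   ] shift [-0.  -3.8  1. ] w 27.6
13 0.96 turn [-0.012  0.     0.   ] shift [-0.  -3.8  1. ] w 28.3
14 0.93 turn [-0.012  0.    -0.   ] shift [-0.  -3.8  1.1] w 28.9
15 0.9 turn [-0.012 -0.     0.   ] shift [-0.  -3.8  1.1] w 29.5
16 0.87 turn [-0.012  0.     0.   ] shift [-0.  -3.7  1.2] w 30.2
17 0.84 turn [-0.012  0.    -0.   ] shift [ 0.  -3.7  1.2] w 30.8
18 0.81 turn [-0.012 -0.     0.   ] shift [-0.  -3.7  1.3] w 31.5
19 0.79 turn [-0.012 -0.     0.   ] shift [ 0.  -3.7  1.3] w 32.1
20 0.76 turn [-0.012  0.    -0.   ] shift [ 0.  -3.6  1.4] w 32.7
21 0.73 turn [-0.012 -0.     0.   ] shift [-0.  -3.6  1.4] w 33.4
22 0.7 turn [-0.012 -0.    -0.   ] shift [ 0.  -3.6  1.5] w 34.0
```

View pics/s6.png

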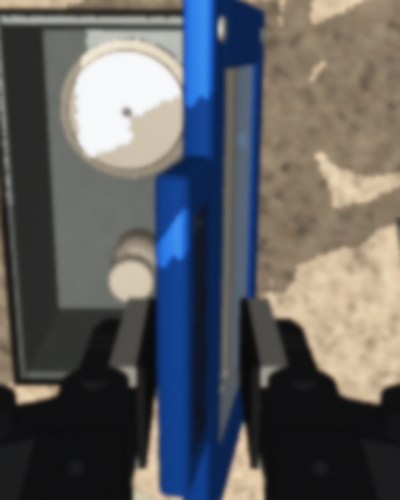

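The lid has left the rear finger and rests on the front finger at about 1.34 rad. I start lowering it, tilting the hand as it goes.

Request:
{"api": "step_arm", "payload": {"targets": [[[-0.028,0,0],[-0.3,-5,0.4],20.6],[[-0.028,0,0],[-0.3,-5,0.4],21.3],[[-0.028,0,0],[-0.3,-5,0.5],22],[[-0.028,0,0],[-0.3,-5,0.5],22.6],[[-0.028,0,0],[-0.3,-5,0.6],23.2]]}}

```text
time: 7.2
tool_pos: [0.5127, -0.2553, 0.2642]
tcp_rot: [2.861, 0.903, 0.068]
wrist_force: [-0.2, 0.5, -0.0]
width: 0.272
grip_force: 0.1
```

Request:
{"api": "step_arm", "payload": {"targets": [[[-0.028,0,0],[0,-5,0.7],23.8],[[-0.012,0,0],[0,-3.9,0.7],24.5],[[-0.012,0,0],[0,-3.9,0.8],25],[[-0.012,0,0],[0,-3.9,0.8],25.6],[[-0.012,0,0],[0,-3.9,0.9],26.4]]}}

```text
time: 7.62
tool_pos: [0.5015, -0.2393, 0.2565]
tcp_rot: [2.792, 0.881, 0.099]
wrist_force: [-0.2, -0.3, 0.0]
width: 0.31
grip_force: 0.3
```

```bash
python3 - <<'E'
from lip import *
a=lidangle();t=contact()
rows(t,.62,14,.0264,.034,.016,.015)
E
```

```text
t 7.6167 u,v,w mm [-14.    0.  256.5] rot [-0.223  0.     0.002] F [-0.16 -0.33  0.04] w 26.5
theta 1.48 err 12px score 0.73 [263. 367.]
theta 1.04 err 10px score 0.62 [261. 251.]
rest theta 1.030, depth from tip 15.7 mm
1 1.0 turn [-0.024  0.    -0.002] shift [ 0.1 -4.8  1.1] w 26.9
2 0.97 turn [-0.013  0.    -0.   ] shift [ 0. -4.  1.] w 27.5
3 0.94 turn [-0.013 -0.     0.   ] shift [ 0.  -3.9  1. ] w 28.0
4 0.91 turn [-0.013  0.    -0.   ] shift [-0.  -3.9  1.1] w 28.6
5 0.88 turn [-0.013 -0.     0.   ] shift [ 0.  -3.9  1.1] w 29.1
6 0.85 turn [-0.013  0.    -0.   ] shift [-0.  -3.9  1.2] w 29.7
7 0.83 turn [-0.013 -0.     0.   ] shift [ 0.  -3.8  1.2] w 30.2
8 0.8 turn [-0.013  0.    -0.   ] shift [-0.  -3.8  1.3] w 30.7
9 0.77 turn [-0.013  0.     0.   ] shift [-0.  -3.8  1.3] w 31.3
10 0.74 turn [-0.013  0.    -0.   ] shift [ 0.  -3.8  1.4] w 31.8
11 0.71 turn [-0.013  0.     0.   ] shift [ 0.  -3.7  1.5] w 32.4
12 0.68 turn [-0.013 -0.     0.   ] shift [-0.  -3.7  1.5] w 32.9
13 0.65 turn [-0.013  0.    -0.   ] shift [ 0.  -3.7  1.6] w 33.5
14 0.62 turn [-0.013  0.    -0.   ] shift [ 0.  -3.7  1.6] w 34.0
```

Request:
{"api": "step_arm", "payload": {"targets": [[[-0.022,0,0],[0,-4.6,1.1],27],[[-0.013,0,0],[0,-4,1],27.5],[[-0.013,0,0],[0,-3.9,1],28],[[-0.013,0,0],[0,-3.9,1.1],28.6],[[-0.013,0,0],[0,-3.9,1.1],29.1]]}}

```text
time: 8.13
tool_pos: [0.4908, -0.224, 0.246]
tcp_rot: [2.723, 0.86, 0.129]
wrist_force: [-0.3, 0.3, -0.9]
width: 0.344
grip_force: 0.3
```

Request:
{"api": "step_arm", "payload": {"targets": [[[-0.013,0,0],[0,-3.9,1.2],29.7],[[-0.013,0,0],[0,-3.8,1.2],30.2],[[-0.013,0,0],[0,-3.8,1.3],30.8],[[-0.013,0,0],[0,-3.8,1.3],31.3],[[-0.013,0,0],[0,-3.8,1.4],31.9]]}}

```text
time: 8.55
tool_pos: [0.4816, -0.2109, 0.2339]
tcp_rot: [2.662, 0.84, 0.155]
wrist_force: [-1.1, 0.1, -1.2]
width: 0.371
grip_force: 0.4
```

```bash
python3 - <<'E'
from lip import *
a=lidangle();t=contact()
rows(t,.3,15,.032,.041,.0155,.0145)
E
```

```text
t 8.55 u,v,w mm [-4.860e+01  1.000e-01  2.339e+02] rot [-0.363  0.     0.002] F [-1.12  0.13 -1.23] w 31.7
theta 1.23 err 22px score 0.91 [262. 377.]
theta 0.73 err 8px score 0.76 [261. 242.]
rest theta 0.735, depth from tip 15.4 mm
1 0.71 turn [-0.011  0.001 -0.001] shift [ 0.2 -3.7  1.6] w 32.6
2 0.68 turn [-0.012  0.     0.   ] shift [ 0.  -3.6  1.5] w 33.2
3 0.65 turn [-0.012  0.    -0.   ] shift [ 0.  -3.6  1.5] w 33.8
4 0.62 turn [-0.012  0.    -0.   ] shift [ 0.  -3.6  1.6] w 34.4
5 0.59 turn [-0.012  0.     0.   ] shift [-0.  -3.5  1.6] w 35.0
6 0.56 turn [-0.012 -0.    -0.   ] shift [ 0.  -3.5  1.7] w 35.6
7 0.53 turn [-0.012  0.     0.   ] shift [-0.  -3.5  1.7] w 36.2
8 0.5 turn [-0.012 -0.     0.   ] shift [ 0.  -3.5  1.8] w 36.8
9 0.47 turn [-0.012 -0.    -0.   ] shift [-0.  -3.4  1.8] w 37.4
10 0.45 turn [-0.012  0.    -0.   ] shift [ 0.  -3.4  1.9] w 38.0
11 0.42 turn [-0.012 -0.     0.   ] shift [-0.  -3.3  1.9] w 38.6
12 0.39 turn [-0.012 -0.     0.   ] shift [-0.  -3.3  2. ] w 39.2
13 0.36 turn [-0.012  0.     0.   ] shift [ 0.  -3.3  2. ] w 39.8
14 0.33 turn [-0.012 -0.    -0.   ] shift [ 0.  -3.2  2. ] w 40.4
15 0.3 turn [-0.012  0.     0.   ] shift [-0.  -3.2  2.1] w 41.0
```

Request:
{"api": "step_arm", "payload": {"targets": [[[-0.012,0,0],[0,-3.7,1.6],32.6],[[-0.012,0,0],[0,-3.6,1.5],33.2],[[-0.012,0,0],[0,-3.6,1.5],33.8],[[-0.012,0,0],[0,-3.6,1.6],34.4],[[-0.012,0,0],[0,-3.5,1.6],35]]}}

```text
time: 9.07
tool_pos: [0.4738, -0.1997, 0.2198]
tcp_rot: [2.607, 0.823, 0.177]
wrist_force: [0.0, 1.6, 0.4]
width: 0.409
grip_force: 0.5
```

Request:
{"api": "step_arm", "payload": {"targets": [[[-0.012,0,0],[0,-3.5,1.7],35.6],[[-0.012,0,0],[0,-3.5,1.7],36.2],[[-0.012,0,0],[0,-3.5,1.8],36.8],[[-0.012,0,0],[0,-3.4,1.8],37.4],[[-0.012,0,0],[0,-3.4,1.9],38]]}}

```text
time: 9.48
tool_pos: [0.4669, -0.1901, 0.2043]
tcp_rot: [2.551, 0.805, 0.199]
wrist_force: [-1.8, 1.6, -0.2]
width: 0.446
grip_force: 0.6
```

```bash
python3 - <<'E'
from lip import *
a=lidangle();t=contact()
rows(t,.0,18,.038,.046,.015,.014)
E
```

```text
t 9.4833 u,v,w mm [-7.410e+01  1.000e-01  2.043e+02] rot [-0.482 -0.     0.002] F [-1.79  1.61 -0.23] w 38.1
theta 0.43 err 7px score 0.57 [261. 236.]
rest theta 0.440, depth from tip 14.6 mm
1 0.42 turn [-0.017  0.002 -0.001] shift [ 0.3 -3.4  1.9] w 38.4
2 0.39 turn [-0.011  0.     0.   ] shift [-0.  -2.8  1.6] w 38.9
3 0.37 turn [-0.011  0.     0.   ] shift [ 0.  -2.8  1.7] w 39.3
4 0.34 turn [-0.011  0.    -0.   ] shift [-0.  -2.8  1.7] w 39.8
5 0.32 turn [-0.011  0.     0.   ] shift [-0.  -2.7  1.7] w 40.2
6 0.29 turn [-0.011 -0.    -0.   ] shift [-0.  -2.7  1.8] w 40.7
7 0.27 turn [-0.011 -0.     0.   ] shift [ 0.  -2.7  1.8] w 41.1
8 0.24 turn [-0.011 -0.     0.   ] shift [ 0.  -2.7  1.8] w 41.6
9 0.22 turn [-0.011  0.    -0.   ] shift [ 0.  -2.6  1.9] w 42.0
10 0.2 turn [-0.011  0.     0.   ] shift [-0.  -2.6  1.9] w 42.4
11 0.17 turn [-0.011  0.    -0.   ] shift [ 0.  -2.6  1.9] w 42.9
12 0.15 turn [-0.011 -0.     0.   ] shift [-0.  -2.5  1.9] w 43.3
13 0.12 turn [-0.011 -0.    -0.   ] shift [ 0.  -2.5  2. ] w 43.8
14 0.1 turn [-0.011  0.     0.   ] shift [ 0.  -2.5  2. ] w 44.2
15 0.07 turn [-0.011 -0.     0.   ] shift [-0.  -2.5  2. ] w 44.7
16 0.05 turn [-0.011 -0.     0.   ] shift [ 0.  -2.4  2. ] w 45.1
17 0.02 turn [-0.011  0.     0.   ] shift [-0.  -2.4  2.1] w 45.6
18 0.0 turn [-0.011  0.     0.   ] shift [ 0.  -2.4  2.1] w 46.0
```

Request:
{"api": "step_arm", "payload": {"targets": [[[-0.015,0,0],[0,-3.2,1.8],38.4],[[-0.011,0,0],[0,-2.8,1.6],38.9],[[-0.011,0,0],[0,-2.8,1.7],39.3],[[-0.011,0,0],[0,-2.8,1.7],39.8],[[-0.011,0,0],[0,-2.7,1.7],40.2]]}}

```text
time: 10.0
tool_pos: [0.4625, -0.1834, 0.1904]
tcp_rot: [2.496, 0.788, 0.22]
wrist_force: [-0.9, 2.0, 0.1]
width: 0.47
grip_force: 1.0
```

Request:
{"api": "step_arm", "payload": {"targets": [[[-0.011,0,0],[0,-2.7,1.8],40.7],[[-0.011,0,0],[0,-2.7,1.8],41.1],[[-0.011,0,0],[0,-2.7,1.8],41.6],[[-0.011,0,0],[0,-2.6,1.9],42],[[-0.011,0,0],[0,-2.6,1.9],42.4]]}}

```text
time: 10.42
tool_pos: [0.4587, -0.178, 0.1754]
tcp_rot: [2.445, 0.771, 0.238]
wrist_force: [-1.0, 3.6, 0.1]
width: 0.497
grip_force: 1.5
```

```bash
python3 - <<'E'
from lip import *
a=lidangle();t=contact(); print(np.round(read_state()["q"],2))
rows(t,-.05,14,.0424,.046,.014,.014)
E
```

```text
t 10.4167 u,v,w mm [-88.6   0.3 175.4] rot [-0.596  0.     0.002] F [-1.04  3.57  0.11] w 42.5
theta 0.18 err 7px score 0.83 [262. 231.]
rest theta 0.205, depth from tip 15.3 mm
[-0.21 -0.13  2.38 -0.78  0.58  1.35]
1 0.19 turn [-0.001  0.001 -0.001] shift [ 0.1 -1.9  0.3] w 42.7
2 0.17 turn [-0.008  0.    -0.   ] shift [ 0.  -2.   1.5] w 42.9
3 0.15 turn [-0.008  0.    -0.   ] shift [-0.  -1.9  1.5] w 43.2
4 0.13 turn [-0.008  0.     0.   ] shift [ 0.  -1.9  1.5] w 43.4
5 0.11 turn [-0.008  0.    -0.   ] shift [-0.  -1.9  1.5] w 43.7
6 0.1 turn [-0.008 -0.    -0.   ] shift [-0.  -1.9  1.5] w 43.9
7 0.08 turn [-0.008  0.     0.   ] shift [ 0.  -1.9  1.5] w 44.2
8 0.06 turn [-0.008  0.    -0.   ] shift [ 0.  -1.9  1.6] w 44.5
9 0.04 turn [-0.008 -0.     0.   ] shift [-0.  -1.8  1.6] w 44.7
10 0.02 turn [-0.008  0.     0.   ] shift [ 0.  -1.8  1.6] w 45.0
11 0.0 turn [-0.008  0.    -0.   ] shift [-0.  -1.8  1.6] w 45.2
12 -0.01 turn [-0.002  0.     0.   ] shift [ 0.  -1.4  1.7] w 45.5
13 -0.03 turn [0. 0. 0.] shift [-0.  -1.3  1.8] w 45.7
14 -0.05 turn [0. 0. 0.] shift [ 0.  -1.2  1.8] w 46.0
```

Request:
{"api": "step_arm", "payload": {"targets": [[[-0.003,0,0],[0,-1.9,1],42.7],[[-0.008,0,0],[0,-2,1.4],42.9],[[-0.008,0,0],[0,-1.9,1.4],43.2],[[-0.008,0,0],[0,-1.9,1.4],43.4],[[-0.008,0,0],[0,-1.9,1.5],43.7]]}}

```text
time: 10.93
tool_pos: [0.4563, -0.1751, 0.1646]
tcp_rot: [2.412, 0.761, 0.249]
wrist_force: [-1.8, 1.0, -1.3]
width: 0.509
grip_force: 1.2
```

```bash
python3 - <<'E'
from lip import *
a=lidangle();t=contact()
E
```

```text
t 10.9333 u,v,w mm [-9.240e+01  1.000e-01  1.646e+02] rot [-0.631 -0.     0.003] F [-1.75  0.96 -1.29] w 43.4
theta 0.09 err 7px score 0.98 [261. 229.]
rest theta 0.120, depth from tip 15.0 mm
```

Request:
{"api": "step_arm", "payload": {"targets": [[[-0.004,0,0],[0,-1,0.8],43.8],[[-0.004,0,0],[0,-1,0.8],43.9],[[-0.004,0,0],[0,-1,0.8],44],[[-0.004,0,0],[0,-1,0.8],44.1],[[-0.004,0,0],[0,-1,0.8],44.2]]}}

```text
time: 11.45
tool_pos: [0.4553, -0.1736, 0.1581]
tcp_rot: [2.393, 0.755, 0.255]
wrist_force: [-3.2, 1.7, -0.8]
width: 0.517
grip_force: 1.6
```

```bash
python3 - <<'E'
from lip import *
a=lidangle();t=contact()
E
```

```text
t 11.45 u,v,w mm [-9.420e+01  1.000e-01  1.581e+02] rot [-0.651 -0.001  0.002] F [-3.22  1.66 -0.85] w 44.1
theta 0.05 err 7px score 0.83 [262. 230.]
rest theta 0.075, depth from tip 15.2 mm
```

Request:
{"api": "step_arm", "payload": {"targets": [[[-0.003,0,0],[0,-0.9,0.8],44.2],[[-0.003,0,0],[0,-0.9,0.8],44.2],[[-0.003,0,0],[0,-0.9,0.8],44.2],[[-0.003,0,0],[0,-0.9,0.8],44.2],[[-0.003,0,0],[0,-0.9,0.8],44.2]]}}

```text
time: 11.97
tool_pos: [0.4546, -0.1726, 0.1521]
tcp_rot: [2.379, 0.751, 0.26]
wrist_force: [-3.6, 3.3, -0.9]
width: 0.519
grip_force: 2.0
```

Request:
{"api": "step_arm", "payload": {"targets": [[[-0.002,0,0],[0,-0.7,0.6],44.2],[[-0.002,0,0],[0,-0.7,0.6],44.2],[[-0.002,0,0],[0,-0.7,0.6],44.2],[[-0.002,0,0],[0,-0.7,0.6],44.2],[[-0.002,0,0],[0,-0.7,0.6],44.2]]}}

```text
time: 12.38
tool_pos: [0.4542, -0.172, 0.1478]
tcp_rot: [2.37, 0.748, 0.263]
wrist_force: [-2.8, 2.5, -0.8]
width: 0.524
grip_force: 1.9
```

```bash
python3 - <<'E'
from lip import *
a=lidangle();t=contact();print(np.round(read_state()["q"],2))
E
```

```text
t 12.3833 u,v,w mm [-96.2   0.2 147.8] rot [-0.676 -0.     0.002] F [-2.85  2.54 -0.77] w 44.7
theta -0.05 err 5px score 0.72 [262. 228.]
rest theta 0.000, depth from tip 15.6 mm
[-0.16 -0.09  2.44 -1.06  0.54  1.68]
```

Request:
{"api": "step_arm", "payload": {"targets": [[[0,0,0],[0,-0.7,0.5],44.2],[[0,0,0],[0,-0.7,0.5],44.2],[[0,0,0],[0,-0.7,0.5],44.2],[[0,0,0],[0,-0.7,0.5],44.2],[[0,0,0],[0,0,0],44.2]]}}

```text
time: 12.9
tool_pos: [0.4549, -0.1713, 0.1455]
tcp_rot: [2.369, 0.748, 0.266]
wrist_force: [-0.1, 0.4, -0.2]
width: 0.518
grip_force: 0.0
```

Request:
{"api": "step_arm", "payload": {"targets": [[[0,0,0],[0,-0.7,0.5],44.2],[[0,0,0],[0,-0.7,0.5],44.2],[[0,0,0],[0,-0.7,0.5],44.2],[[0,0,0],[0,-0.7,0.5],44.2],[[0,0,0],[0,0,0],44.2]]}}

```text
time: 13.32
tool_pos: [0.4531, -0.1704, 0.1411]
tcp_rot: [2.37, 0.748, 0.263]
wrist_force: [-0.2, -0.3, 0.4]
width: 0.519
grip_force: 0.0
```

```bash
python3 - <<'E'
from lip import *
a=lidangle();t=contact();print(np.round(read_state()["q"],2))
read_camera("side")
print([(round(d["score"],2),np.round(d["at"])) for d in tip_of("side","lip_edge")][:4])
for th in(0,.05,.1): print(th,np.round(proj("side",lidpt(p,.125,0,0,th)),1))
E
```

```text
t 13.3167 u,v,w mm [-98.1   0.2 141.1] rot [-0.675 -0.     0.002] F [-0.19 -0.27  0.35] w 44.3
rest theta -0.080, depth from tip 11.5 mm
[-0.15 -0.08  2.45 -1.09  0.53  1.71]
[(0.64, array([201., 291.])), (0.62, array([188., 387.])), (0.57, array([196., 340.]))]
0 [338.2 195.6]
0.05 [338.3 194. ]
0.1 [338.5 192.4]
```

The load on the finger has dropped to zero, so the lid is resting on the rim. I open the fingers clear of the lip and withdraw.

Request:
{"api": "step_arm", "payload": {"targets": [[[0,0,0],[0,0,0],50],[[0,0,0],[0,0,0],56],[[0,0,0],[0,0,0],60],[[0,0,0],[0,0,-8],60],[[0,0,0],[0,0,-9],60]]}}

```text
time: 13.93
tool_pos: [0.4467, -0.1618, 0.1542]
tcp_rot: [2.371, 0.748, 0.261]
wrist_force: [0.0, -0.0, -0.1]
width: 0.701
grip_force: 0.0
```

Request:
{"api": "step_arm", "payload": {"targets": [[[0,0,0],[0,0,-8],60],[[0.03,0,0],[0,-2,-8],60],[[0.05,0,0],[0,0,-8],60],[[0.05,0,0],[0,0,-8],60]]}}

```text
time: 14.27
tool_pos: [0.4345, -0.1438, 0.1785]
tcp_rot: [2.494, 0.79, 0.219]
wrist_force: [0.7, -0.6, -0.3]
width: 0.704
grip_force: 0.0
```

```bash
python3 - <<'E'
from lip import *
lidangle(); print(np.round(read_state()["q"],2))
s=read_state();A=Ro.from_rotvec(s["tcp_rot"]);ex=np.array([np.cos(p[2]),np.sin(p[2]),0])
for y in(-.03,-.045,.03): 
    v=np.array(s["tool_pos"])+A.apply([0,y,.08])-[p[0],p[1],0]; print("tip u,w",np.round([v@ex*1e3,v[2]*1e3]))
E
```

```text
t 14.2667 u,v,w mm [-130.6    0.2  178.5] rot [-0.542 -0.     0.001] F [ 0.65 -0.55 -0.28] w 60.2
theta -0.01 err 9px score 0.74 [228. 275.]
theta 0.71 err 21px score 0.68 [258. 421.]
[-0.15 -0.2   2.41 -0.67  0.65  1.3 ]
tip u,w [-112.   97.]
tip u,w [-125.   89.]
tip u,w [-61. 128.]
```

Request:
{"api": "step_arm", "payload": {"targets": [[[0.03,0,0],[0,0,-20],60],[[0.05,0,0],[0,0,-25],60],[[0.05,0,0],[0,0,-25],60],[[0.05,0,0],[0,0,-25],60],[[0,0,0],[0,0,0],60]]}}

```text
time: 14.78
tool_pos: [0.4123, -0.1092, 0.2683]
tcp_rot: [2.656, 0.835, 0.166]
wrist_force: [1.8, 0.2, 0.7]
width: 0.705
grip_force: 0.0
```

```bash
python3 - <<'E'
from lip import *
lidangle()
for cam in("side","top"):
    read_camera(cam)
    for q in("lid","lip_edge","crystal_plate"):
        d=look_for(cam,q) if q!="lip_edge" else tip_of(cam,q)
        print(cam,q,[(round(x["score"],2),np.round(x.get("extent",x.get("at")))) for x in d][:4])
    print(np.round([proj(cam,lidpt(p,r,y,.008,0)) for r,y in((0,.08),(0,-.08),(.1,.08),(.1,-.08),(.125,0))]))
E
```

```text
t 14.7833 u,v,w mm [-171.6    2.   268.3] rot [-0.372  0.005  0.004] F [1.82 0.16 0.66] w 60.2
theta -0.04 err 2px score 0.89 [197. 301.]
theta 0.92 err 11px score 0.82 [237. 431.]
side lid [(0.72, array([371., 172., 410., 184.])), (0.66, array([298., 196., 312., 202.])), (0.64, array([325., 174., 376., 201.]))]
side lip_edge [(0.77, array([199., 339.])), (0.63, array([187., 386.])), (0.43, array([201., 288.]))]
side crystal_plate [(0.4, array([321., 175., 376., 212.])), (0.39, array([327., 178., 378., 199.])), (0.28, array([168., 224., 178., 238.]))]
[[339. 175.]
 [377. 187.]
 [324. 185.]
 [362. 198.]
 [338. 194.]]
top lid [(0.9, array([353., 166., 405., 225.])), (0.6, array([419., 165., 458., 200.])), (0.58, array([303., 169., 338., 207.]))]
top lip_edge [(0.96, array([192., 427.])), (0.84, array([193., 309.])), (0.72, array([211., 361.]))]
top crystal_plate [(0.28, array([266., 223., 270., 234.]))]
[[378. 167.]
 [408. 208.]
 [353. 184.]
 [383. 225.]
 [361. 209.]]
```

The lid shows shut in all three views (its outline matches the 0 rad prediction), and the hand is clear.

```bash
python3 -c "
from workcell import *
print(finish_job())"
```

```text
the job is handed in; nothing more can be done
None
```

I tipped the lid past upright, caught it on the front finger at about 1.34 rad, lowered it on that finger until it rested shut, withdrew the hand clear and handed the job in at about 15 s.

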